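# Load the friction sled and snap it onto the force gauge

## Robot

A 6-joint arm with a two-finger parallel gripper is mounted at the origin on the work surface. World frame = base frame: x ahead of the robot, y to its left, z up, the work surface at z = 0. Lengths are in mm, angles in rad, forces in N, time in s.
With the tool pointing down it reaches from about 350 to 875 mm from the base axis. Payload 4.2 kg.
Tool frame: the origin (TCP) lies between the finger pads; the fingertips stand 19 mm ahead of it and the grasp point (between the pads) is the TCP; y points along the fingers, z is the direction in which the jaws open and shut, and the axes are right-handed (so a half turn about y gives the same grasp; the last joint's range is limited). The gripper opens to 85 mm and grips with 20 to 120 N. Pads are 22 mm wide; open, the fingers measure 114 mm over their backs; the gripper's body (76 mm by 85 mm) begins 54 mm behind the grasp point. The pads swing forward as they close: fully open they stand 13 mm farther back than shut.
Start: joints at [-1.09, 0.385, 0.008, 0, -1.194, -0.259], TCP at [137.509, -609.664, 250.312] pointing down, gripper open.
Joint ranges: [-3.14, 3.14], [-1.21, 2.06], [-1.07, 1.41], [-3.16, 2.05], [-2.99, -0.16], [-3.1, 3.1]. Speed limits (rad/s): [2.79, 2.79, 3.14, 3.14, 3.14, 3.14].

## Interface

Orientations are given as a unit quaternion [x, y, z, w].
In Python, from bench import arm gives the robot as it stands.
- The arm moves only by the shell command python3 -m inch 'ROWS'. ROWS is JSON, a list of rows, each a list of 7 numbers: the opening, from 0 (shut) to 1 (fully open), then the shift along the tool's x, y, z in cm, then the turn, a rotation vector about the tool's x, y, z in degrees. A call has 1 to 20 rows; each row is the pose to reach, as a shift and turn from the pose commanded when the call began, along the tool's axes at that moment; what a row does not reach only later rows make up. A row lasts 1/12 s, in which the tool goes at most 41.7 mm and 7.16 degrees, less where a joint would pass 70% of its speed; a pose out of reach is approached as far as the arm can. A call with a gripper value outside its range is refused whole. The fingers move at their own pace and stop on an object; the grip force is fixed at half the most. Time passes only in rows, so rows that repeat a pose let the fingers close. It gives the time, the measured TCP pose, the force and the opening at its end, in the units of the state.
- arm.read_state(): the state, without advancing time (a new reading comes with each control period).
- arm.get_image(name): name is "scene" or "top"; returns the picture (400x640x3 uint8, red, green, blue); there is no depth.
- arm.camera_params(name): a dict with "fx", "fy", "cx", "cy" (pixels), "rvec" (rotation vector, rad) and "tvec" (3), from world to camera coordinates, as OpenCV has them. Camera axes: x right, y down, z forward; pixel columns grow to the right and rows downward; lengths in mm; the calibration is good to about 2 mm. A picture is of the moment at which its call begins. camera_params takes no time and is no camera call.
- arm.job_done(): hands the job in, once; it reports no verdict.
Trained networks look in the newest picture that a camera, given by its name, has taken for a name from the list of things; names that differ only in an ending like _2 or _b are one class to them, and where a whole thing is asked for, a point or a joint stands for the part that bears it (a point fixed in the world has none). Each returns a list of dicts, best first, with "conf" (0 to 1); they miss things now and then, are a little off and sometimes report something else, mostly with a low value. They report only what shows in the picture. A call takes as long as a camera call. They do not tell look-alikes from the thing itself.
- arm.masks_of(label, camera): "mask" (400x640 bool, what is visible of it) and "extent" ([left, top, width, height] in pixels, round what is visible of it).
The state is a dict: "clock": time; "joints": joint angles; "joint_vel": joint speeds; "joint_efforts": joint torques, N m; "position": TCP position; "ee_rot": TCP orientation; "contact_force": force on the tool from outside, world axes, zero at the start; "wrist_torque": the same for the moment, N m; "gripper_width": finger opening in mm.
Only numpy, scipy, OpenCV 4.12 (cv2) and the standard library are available. Lean on these libraries where they do the work, as an engineer would, in place of code of your own. Each camera call takes 0.05 s, during which the arm holds its last target.

## Task

Get the friction experiment ready: first set the brass mass upright and flat in the sled's tray and let go of it, then slide the sled along its track until its sprung hook snaps shut around the bar of the force gauge's loop. Go gently enough that the gauge is never driven in to the end of its travel, leave the sled sitting in its track with the mass still in the tray, and leave the dark mass, the notebook and the lens stand where they are.

Things in the scene. Friction and masses are not known exactly. Their poses are not given: they have to be found in the camera images.
- track: Fixed black track on the table, 560 x 110 mm, sliding surface 10 mm above the table, two aluminium rails (22 mm tall) guiding the sled with 1 mm play each side. Origin: on its underside on the middle line, 250 mm from the rear end. x runs along the track to the gauge (roughly world +y), z up. A grey gauge box, top 80 mm above the table, stands at the +x end.
- sled: Loose blue tray on a pale wood base 140 x 90 x 12 mm, about 0.5 kg; slides on the track with dry friction (about 5 N loaded). Origin: centre of its underside (10 mm above the table); x along the track to the gauge, z up. Side walls 30 mm, front wall 46 mm above the underside. A steel snap hook, 58 mm wide, 12 mm thick, sticks out in front to x = 147 mm, its mouth closed by an orange gate.
- tray_floor (a point): Centre of the tray floor's top face, 12 mm above the sled's underside; axes as the sled's. Clear floor 126 mm along x by 78 mm along y.
- push_plate (a point): Middle of the rear face of the upright plate at the sled's rear end, 70 mm behind the sled's origin and 41 mm above its underside; axes as the sled's. The plate is 78 mm wide, 8 mm thick, its top 80 mm above the table. Push here towards +x.
- hook_mouth (a point): Middle of the hook's mouth on the line of the shut gate, 134 mm ahead of the sled's origin and 34 mm above its underside; axes as the sled's. The throat reaches 46 mm behind it (-x). The loop bar must pass some 26 to 33 mm behind this point before the gate flicks shut; then it lies free in the throat, 7 to 42 mm behind this point.
- gate (a joint): Angle in rad of the orange sprung gate, a 31 mm finger on an upright pivot at the hook's +y jaw: 0 = shut, grows as the gate swings into the throat, up to 1.4. It only opens inwards; the spring shuts it. Pushing it open takes about 1 to 3 N along the track.
- loop_bar (a point): Middle of the near upright bar (8 mm thick, 48 mm tall) of the brass loop on the gauge: a closed upright loop 78 mm long in the vertical plane along the track, centred 44 mm above the table, level with the hook and in line with its mouth. When the gauge is at rest the point lies 100 mm ahead of the track's origin.
- gauge (a joint): Travel in m of the gauge's sprung loop along the track: 0 at rest, positive when pushed in towards the gauge box; spring 500 N/m; end of travel at 0.026.
- brass_mass: Loose brass-coloured mass, about 0.5 kg: foot 100 x 56 x 22 mm with an upright grip fin on top, 60 mm long (along its x), 16 mm thick (along its y), from 22 to 58 mm above its underside. Origin: centre of the underside, z up.
- dark_mass: Dark steel mass of the same shape and size as the brass one; not needed, leave it. Origin: centre of the underside.
- notebook: Closed black notebook with a red stripe, 152 x 112 x 19 mm, lying on the table. Origin: centre of the underside.
- lens_stand: Round black-rimmed lens, 60 mm across, upright on a rod with a round dark foot 68 mm across; 122 mm tall. Origin: centre of the underside.
There are look-alikes about, which are no part of the job. Of the things that look like the brass_mass, the largest one is meant.

How it is judged:
By the outcome, as a careful person would: the job done as asked, in the order asked, and still so for the second after the job is handed in, with the robot touching nothing.
It also fails if it takes over 56 s, if anything falls off the work surface, if the arm or the gripper's body presses on something with over 40 N, if the wrist force passes 120 N, or if a joint passes its speed limit or range.

## Working session

There is one attempt and no reset: what is moved stays moved. The work goes in short steps, Python scripts to look and compute and a shell command to move; the robot and the scene stay as the last step left them, time stands still between calls to the robot, and variables do not carry over. Pictures are saved under pics/ and viewed, and the job is handed in when it is done.

```bash
ls; mkdir -p pics; python3 - <<'E'
from bench import arm
import cv2
for n in("scene","top"):
    im=arm.get_image(n); cv2.imwrite(f"pics/{n}0.png",im[:,:,::-1]); print(n,arm.camera_params(n))
print(arm.read_state())
E
```

```text
pics
scene {'fx': 398.60277383928724, 'fy': 398.60277383928724, 'cx': 318.50949312483505, 'cy': 205.8135555619945, 'rvec': array([ 2.10274827,  0.6295283 , -0.30159561]), 'tvec': array([-537.53869255, -164.57129408, 1385.5893004 ])}
top {'fx': 469.23439110124826, 'fy': 469.23439110124826, 'cx': 318.10042009416156, 'cy': 207.58040484150305, 'rvec': array([ 2.15489832, -2.15372151,  0.12165661]), 'tvec': array([   9.56843408,  637.77181906, 1356.48431124])}
{'clock': 0.1, 'joints': array([-1.09040010e+00,  3.85519935e-01,  6.77590478e-03, -4.19287936e-04,
       -1.19399413e+00, -2.58613310e-01]), 'joint_vel': array([ 0.00140056, -0.00278585,  0.00100466,  0.00151251, -0.00121863,
        0.00106182]), 'joint_efforts': array([-4.38737352e-04, -3.93318021e+01,  1.88928884e+01,  4.19793248e+00,
       -2.60651737e-03,  1.15297263e-05]), 'position': array([ 137.40281182, -609.22557254,  249.31419704]), 'ee_rot': array([-0.70207936, -0.07807766,  0.07831657,  0.70345929]), 'contact_force': array([-0.32657832, -0.01110034,  0.2518075 ]), 'wrist_torque': array([ 0.01898202, -0.03019676,  0.01977814]), 'gripper_width': 85.2607914151884}
```

View pics/scene0.png

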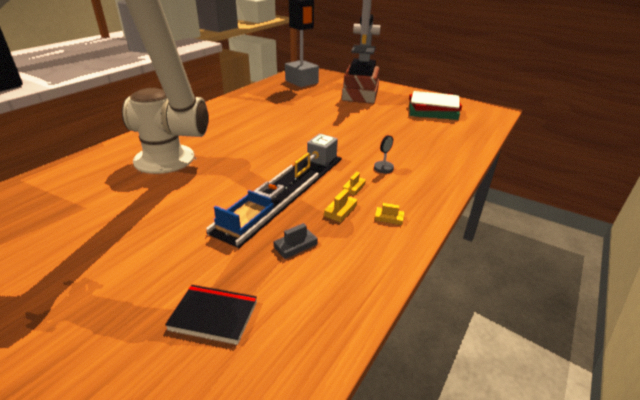

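View pics/top0.png

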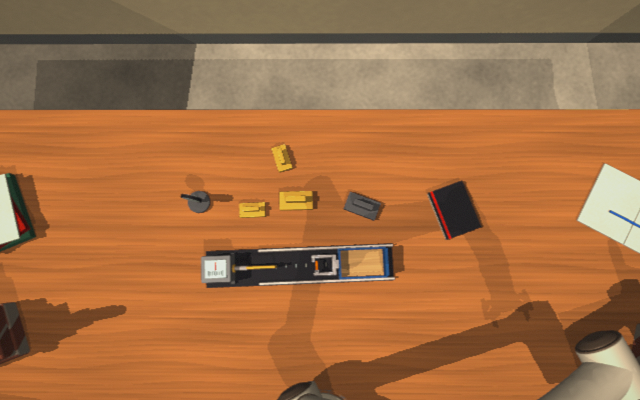

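The scene view shows three brass look-alikes at about (341,207), (354,183) and (390,214). In the top view they are at (296,200), (252,210) and (282,157), and the one at (296,200) looks largest. The dark mass is at top (363,205), the sled at about (350,264), and the loop at about (255,267).

```bash
cat > h.py <<'E'
from bench import arm
import cv2, numpy as np
def cam(n):
    p=arm.camera_params(n); R=cv2.Rodrigues(p["rvec"])[0]; K=np.array([[p["fx"],0,p["cx"]],[0,p["fy"],p["cy"]],[0,0,1]]); return K,R,np.array(p["tvec"]),p
def ray(n,uv,z):
    K,R,t,_=cam(n); uv=np.atleast_2d(uv).astype(float)
    d=(R.T@np.linalg.inv(K)@np.c_[uv,np.ones(len(uv))].T).T; c=-R.T@t
    return c+d*((np.reshape(z,(-1,1))-c[2])/d[:,2:])
def proj(n,P):
    K,R,t,p=cam(n); return cv2.projectPoints(np.atleast_2d(P).astype(float),p["rvec"],t,K,None)[0][:,0]
def tri(uv1,uv2,n1="top",n2="scene"):
    Ps=[]
    for n in(n1,n2):
        K,R,t,_=cam(n); Ps.append(K@np.c_[R,t])
    X=cv2.triangulatePoints(Ps[0],Ps[1],np.float64(uv1).reshape(2,1),np.float64(uv2).reshape(2,1)); return (X[:3]/X[3])[:,0]
def pic(n,name,box=None,s=1):
    im=arm.get_image(n)[:,:,::-1].copy()
    if box: x0,y0,x1,y1=box; im=im[y0:y1,x0:x1]
    cv2.imwrite(f"pics/{name}.png",cv2.resize(im,None,fx=s,fy=s,interpolation=cv2.INTER_CUBIC))
E
python3 - <<'E'
from h import *
for n in("top","scene"):
    pic(n,n+"1",(180,130,420,300) if n=="top" else (190,120,430,280),3.3)
    for l in ("brass_mass","sled","track","loop_bar","dark_mass","gate"):
        for m in arm.masks_of(l,n):
            k=m["mask"].astype(np.uint8); 
            ys,xs=np.nonzero(k); r=cv2.minAreaRect(np.c_[xs,ys].astype(np.float32))
            c=np.array(r[0]);z={"brass_mass":22,"dark_mass":22}.get(l,20)
            print(n,l,round(m["conf"],2),m["extent"],k.sum(),np.round(c,1),np.round(r[1:][0],1),round(r[2],1),ray(n,c,z)[0].round(0))
E
```

```text
top brass_mass 0.91 [282.0, 189.1, 31.6, 19.4] 626 [296.  200.5] [19. 32.] 90.0 [661.  77.  22.]
top brass_mass 0.81 [238.5, 202.7, 27.6, 18.9] 394 [252.  209.5] [15. 26.] 90.0 [634. 209.  22.]
top brass_mass 0.72 [273.3, 145.3, 20.5, 28.8] 375 [282.4 158. ] [26.1 15.4] 73.6 [792. 119.  22.]
top brass_mass 0.54 [344.6, 190.4, 36.4, 28.6] 680 [362.3 205.7] [34.1 20.1] 20.2 [ 646. -123.   22.]
top sled 0.98 [312.9, 242.3, 76.7, 37.3] 1678 [350.6 263.1] [30.7 74.8] 88.0 [474. -87.  20.]
top track 0.77 [199.4, 240.7, 195.7, 48.7] 5428 [296.9 265.3] [ 38.7 193.9] 87.8 [467.  73.  20.]
top track 0.25 [311.1, 246.6, 76.3, 33.8] 1700 [350.1 263. ] [30.9 75.9] 87.6 [474. -85.  20.]
top loop_bar 0.73 [345.7, 193.5, 33.7, 25.3] 543 [362. 206.] [31.9 17.8] 20.0 [ 645. -122.   20.]
top loop_bar 0.49 [234.2, 265.4, 41.8, 5.5] 131 [255.  267.1] [ 3.4 40.1] 88.2 [462. 197.  20.]
top dark_mass 0.81 [345.0, 192.0, 34.6, 27.0] 659 [362.3 205.7] [33.5 20. ] 20.6 [ 646. -123.   22.]
top gate 0.29 [345.5, 189.9, 34.5, 29.8] 677 [362.1 205.5] [34.2 20.1] 20.6 [ 646. -122.   20.]
scene brass_mass 0.85 [371.0, 206.0, 31.3, 19.5] 461 [389.2 212.9] [28.7 18.4] 10.0 [797. 117.  22.]
scene brass_mass 0.69 [325.4, 189.4, 34.3, 34.6] 631 [340.5 207. ] [21.9 33.2] 45.0 [671.  65.  22.]
scene brass_mass 0.52 [345.2, 171.8, 20.2, 21.3] 228 [354.5 183. ] [13.4 19.1] 45.0 [641. 202.  22.]
scene sled 0.81 [213.4, 185.2, 71.2, 48.1] 1765 [250.9 210. ] [37.8 78.6] 64.8 [470. -86.  20.]
scene track 0.59 [206.4, 134.7, 134.1, 113.3] 3143 [276.7 191.6] [ 36.4 159.8] 49.7 [472.  29.  20.]
scene loop_bar 0.44 [294.8, 149.2, 20.8, 26.0] 158 [303.7 162.7] [12.8 28.6] 53.1 [437. 222.  20.]
scene dark_mass 0.86 [270.3, 219.8, 44.4, 39.0] 939 [294.2 239.6] [26.3 42.9] 65.6 [ 646. -125.   22.]
```

View pics/top1.png

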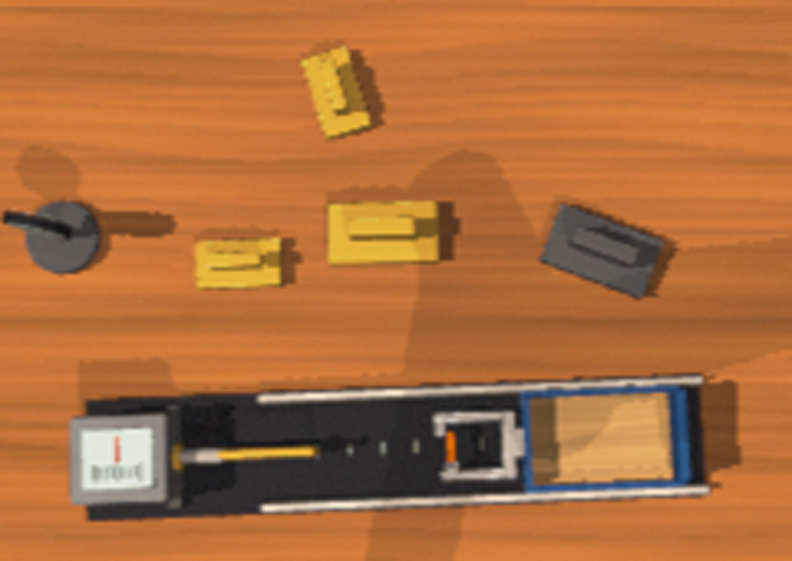

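View pics/scene1.png

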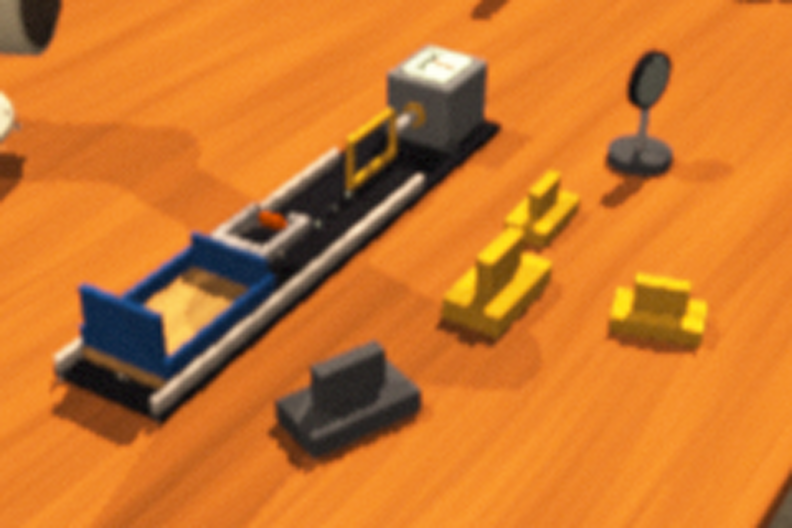

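```bash
cat > fit.py <<'E'
from h import *
from scipy.optimize import minimize
def box(x0,x1,y0,y1,z0,z1): return np.array([[x,y,z] for x in(x0,x1) for y in(y0,y1) for z in(z0,z1)],float)
MASS=[box(-50,50,-28,28,0,22),box(-30,30,-8,8,22,58)]
def pose(P,x,y,a,z): c,s=np.cos(a),np.sin(a); return P@np.array([[c,s,0],[-s,c,0],[0,0,1]])+[x,y,z]
S=4
def sil(n,parts,q,z):
    m=np.zeros((400*S,640*S),np.uint8)
    for P in parts:
        h=cv2.convexHull(((proj(n,pose(P,*q,z))+.5)*S).astype(np.float32)); cv2.fillConvexPoly(m,np.round(h).astype(np.int32),1)
    return m
def cost(q,parts,z,masks):
    c=0
    for n,M in masks.items():
        a=sil(n,parts,q,z)>0; c+=1-(a&M).sum()/(a|M).sum()
    return c
def fit(q0,parts,z,masks):
    masks={n:cv2.resize(m.astype(np.uint8),None,fx=S,fy=S,interpolation=cv2.INTER_NEAREST)>0 for n,m in masks.items()}
    r=minimize(cost,q0,args=(parts,z,masks),method="Nelder-Mead",options=dict(initial_simplex=np.array(q0)+np.array([[0,0,0],[8,0,0],[0,8,0],[0,0,.1]]),xatol=.1,fatol=1e-4,maxiter=150))
    return r.x,r.fun
def yellow(n,ctr):
    im=cv2.cvtColor(arm.get_image(n),cv2.COLOR_RGB2HSV)
    m=cv2.inRange(im,(21,120,70),(35,255,255)); k,l=cv2.connectedComponents(m)
    y,x=np.mgrid[:400,:640]; d=np.where(l>0,(x-ctr[0])**2+(y-ctr[1])**2,1e9); return l==l.flat[d.argmin()]
def near(l,n,uv): 
    ms=arm.masks_of(l,n)
    return min(ms,key=lambda m:np.hypot(m["extent"][0]+m["extent"][2]/2-uv[0],m["extent"][1]+m["extent"][3]/2-uv[1]))["mask"]
E
python3 - <<'E'
from fit import *
mt=yellow("top",(296,200)); ms=yellow("scene",(340,207)); print(mt.sum(),ms.sum())
for mk in({"top":mt},{"scene":ms},{"top":mt,"scene":ms}):
    print(fit([661,77,np.pi/2],MASS,0,mk))
q,_=fit([661,77,np.pi/2],MASS,0,{"top":mt,"scene":ms})
# crop corner points -> sled/track
c=lambda *p: np.array(p)/3.3+[180,130]
print("tray top corners z=40",ray("top",[c(525,393),c(525,490),c(672,390),c(672,484)],40).round(0).tolist())
print("rail tops z=32",ray("top",[c(258,400),c(702,380),c(260,508),c(708,489)],[32]*4).round(0).tolist())
print("plate top z80",ray("top",[c(688,388),c(692,484)],80).round(0).tolist())
print("loop ends z68",ray("top",[c(320,452),c(215,455)],68).round(0).tolist())
st=arm.read_state();print(st["position"],st["ee_rot"])
E
```

```text
296 117
(array([665.97689807,  78.02612807,   1.56691694]), np.float64(0.5427577543724031))
(array([670.11062564, 105.47228855,   2.04079818]), np.float64(0.7855915702668652))
(array([664.01793781,  79.70321676,   1.64381213]), np.float64(1.3629641557806371))
tray top corners z=40 [[515.0, -52.0, 40.0], [429.0, -52.0, 40.0], [518.0, -183.0, 40.0], [435.0, -181.0, 40.0]]
rail tops z=32 [[509.0, 187.0, 32.0], [527.0, -211.0, 32.0], [413.0, 184.0, 32.0], [430.0, -214.0, 32.0]]
plate top z80 [[518.0, -191.0, 80.0], [436.0, -193.0, 80.0]]
loop ends z68 [[463.0, 127.0, 68.0], [460.0, 219.0, 68.0]]
[ 137.48683161 -609.65178902  250.35826247] [ 0.70278112  0.07826203 -0.07823109 -0.70274722]
```

```bash
python3 - <<'E'
from fit import *
arm.get_image("top");arm.get_image("scene")
mt=near("brass_mass","top",(297,199)); ms=near("brass_mass","scene",(342,207)); print(mt.sum(),ms.sum())
for mk in({"top":mt},{"scene":ms},{"top":mt,"scene":ms}):
    q,f=fit([661,77,np.pi/2],MASS,0,mk);print("mass",q.round(3),round(f,3))
TR=[box(-250,310,-55,55,0,10),box(-250,150,-55,-47,10,32),box(-250,150,47,55,10,32),box(250,310,-40,40,0,80)]
t=near("track","top",(297,265))
sl=near("sled","top",(350,263)); 
SL=[box(-70,70,-45,45,0,12),box(-70,70,-39,-45,12,30),box(-70,70,39,45,12,30),box(63,70,-45,45,12,46),box(-70,-62,-39,39,12,70),box(70,147,-29,29,28,40)]
sm={"top":sl,"scene":near("sled","scene",(249,209))}
for mk in ({"top":sl},sm):
    s,f=fit([474,-115,1.6],SL,10,mk);print("sled",s.round(3),round(f,3))
for n in("top","scene"):
    im=arm.get_image(n)[:,:,::-1]; im=cv2.resize(im,None,fx=4,fy=4,interpolation=cv2.INTER_CUBIC)
    for parts,p,z in((MASS,q,0),(SL,s,10)):
        cs,_=cv2.findContours(sil(n,parts,p,z),0,2); cv2.drawContours(im,cs,-1,(255,0,255),1)
        for P in parts:
            h=cv2.convexHull(((proj(n,pose(P,*p,z))+.5)*S).astype(np.float32)).astype(np.int32); cv2.polylines(im,[h],True,(255,255,0),1)
    b=(280,180,400,290) if n=="top" else (200,170,370,260)
    im=im[b[1]*4:b[3]*4,b[0]*4:b[2]*4]; cv2.imwrite(f"pics/ov_{n}.png",im)
E
```

```text
374 623
mass [661.     77.      1.571] 1.0
mass [662.584  81.205   1.65 ] 0.075
mass [662.584  81.205   1.65 ] 1.075
sled [ 475.92  -119.318    1.617] 0.168
sled [ 475.294 -119.347    1.619] 0.327
```

View pics/ov_top.png

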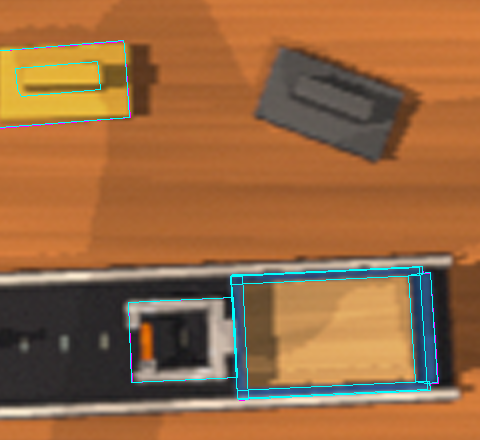

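View pics/ov_scene.png

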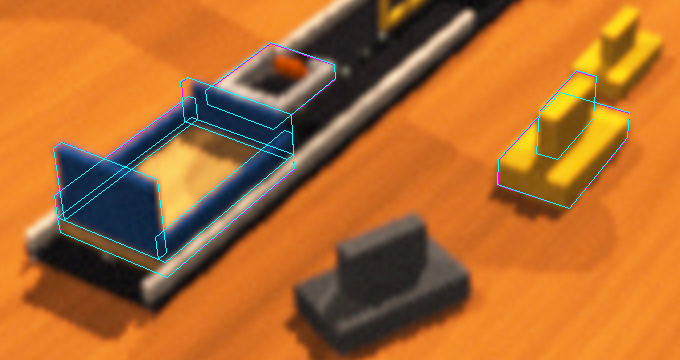

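```bash
python3 - <<'E'
from fit import *
arm.get_image("top")
for i in range(3):
    m=[x for x in arm.masks_of("brass_mass","top") if x["mask"][200,296]]
    if m: break
    arm.get_image("top")
mt=m[0]["mask"]; print(mt.sum()); print(fit([663,80,1.6],MASS,0,{"top":mt}))
E
```

```text
613
(array([664.24878769,  76.94921827,   1.58609403]), np.float64(0.05828428061372193))
```

```bash
cat > go.py <<'E'
import sys,json
from h import *
from scipy.spatial.transform import Rotation as Ro
def go(x,y,z,jawyaw):
    st=arm.read_state(); R=Ro.from_quat(st["ee_rot"]); p=np.array(st["position"])
    best=None
    for j in(jawyaw,jawyaw+np.pi):
        Z=np.array([np.cos(j),np.sin(j),0]);Y=np.array([0,0,-1.]);X=np.cross(Y,Z)
        rv=(R.inv()*Ro.from_matrix(np.c_[X,Y,Z])).as_rotvec(degrees=True)
        if best is None or np.linalg.norm(rv)<np.linalg.norm(best): best=rv
    print("shift cm",(R.inv().apply(np.array([x,y,z])-p)/10).round(2),"turn",best.round(2))
    print("t",st["clock"],"pos",p.round(1),"force",np.round(st["contact_force"],1),"w",round(st["gripper_width"],1),"j",np.round(st["joints"],2))
    print("axes x,y,z:",R.as_matrix().T.round(3).tolist())
if __name__=="__main__": go(*map(float,sys.argv[1:5]))
E
python3 go.py 664 77.5 200 0.018
```

```text
shift cm [66.47  5.03 55.45] turn [  0.   -78.32   0.  ]
t 1.45 pos [ 137.5 -609.7  250.3] force [ 0.6 -0.6 -0.6] w 85.8 j [-1.09  0.38  0.01 -0.   -1.19 -0.26]
axes x,y,z: [[0.976, 0.22, 0.0], [0.0, 0.0, -1.0], [-0.22, 0.976, 0.0]]
```

```bash
R='[1,66.5,5.0,55.4,0,-78.3,0]'; python3 -m inch '[[1,66.5,5.0,55.4,0,-78.3,0],[1,66.5,5.0,55.4,0,-78.3,0],[1,66.5,5.0,55.4,0,-78.3,0],[1,66.5,5.0,55.4,0,-78.3,0],[1,66.5,5.0,55.4,0,-78.3,0],[1,66.5,5.0,55.4,0,-78.3,0],[1,66.5,5.0,55.4,0,-78.3,0],[1,66.5,5.0,55.4,0,-78.3,0],[1,66.5,5.0,55.4,0,-78.3,0],[1,66.5,5.0,55.4,0,-78.3,0],[1,66.5,5.0,55.4,0,-78.3,0],[1,66.5,5.0,55.4,0,-78.3,0],[1,66.5,5.0,55.4,0,-78.3,0],[1,66.5,5.0,55.4,0,-78.3,0],[1,66.5,5.0,55.4,0,-78.3,0],[1,66.5,5.0,55.4,0,-78.3,0],[1,66.5,5.0,55.4,0,-78.3,0],[1,66.5,5.0,55.4,0,-78.3,0],[1,66.5,5.0,55.4,0,-78.3,0],[1,66.5,5.0,55.4,0,-78.3,0]]'; python3 go.py 664 77.5 200 0.018
```

```text
clock: 3.12
position: [644.9, 52.3, 202.3]
ee_rot: [0.496, 0.505, -0.504, -0.495]
contact_force: [0.6, -0.7, 0.8]
gripper_width: 85.4
shift cm [ 2.48  0.23 -1.96] turn [ 0.02  0.   -0.  ]
t 3.1167 pos [644.9  52.3 202.3] force [ 0.6 -0.7  0.8] w 85.4 j [ 0.33  0.46 -0.    0.   -1.11 -0.31]
axes x,y,z: [[-0.018, 1.0, -0.0], [0.0, -0.0, -1.0], [-1.0, -0.018, -0.0]]
```

```bash
python3 -m inch '[[1,2.5,5,-2.0,0,0,0],[1,2.5,9,-2.0,0,0,0],[1,2.5,9,-2.0,0,0,0],[1,2.5,9,-2.0,0,0,0],[1,2.5,9,-2.0,0,0,0]]'; python3 go.py 664 77.5 45 0.018; python3 - <<'E'
from h import *
pic("top","t2",(220,130,420,290),3.5);pic("scene","s2",(230,80,430,250),3.5)
E
```

```text
clock: 3.53
position: [663.5, 75.7, 111.6]
ee_rot: [-0.495, -0.504, 0.505, 0.495]
contact_force: [0.1, 0.1, -0.6]
gripper_width: 85.5
shift cm [ 0.19  6.66 -0.06] turn [-0.08  0.02 -0.07]
t 3.5333 pos [663.5  75.7 111.6] force [ 0.1  0.1 -0.6] w 85.5 j [ 0.36  0.57 -0.05  0.   -0.95 -0.34]
axes x,y,z: [[-0.018, 1.0, -0.001], [-0.001, -0.001, -1.0], [-1.0, -0.018, 0.001]]
```

View pics/s2.png

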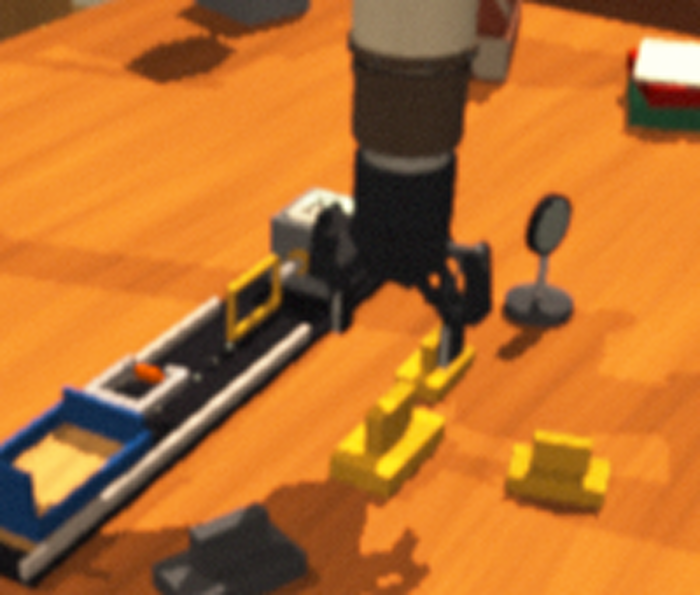

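View pics/t2.png

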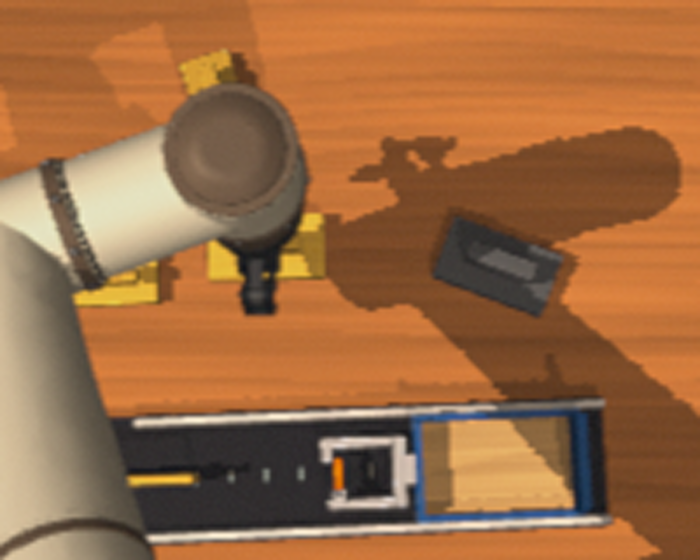

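The views show the open gripper centred over the large brass mass (scene crop ~(388,445)), with clear space on both sides, so I'll descend.

```bash
python3 -m inch '[[1,0.1,2.5,0,0,0,0],[1,0.1,4.5,0,0,0,0],[1,0.1,6,0,0,0,0],[1,0.1,6.4,0,0,0,0],[1,0.1,6.4,0,0,0,0],[1,0.1,6.4,0,0,0,0]]';python3 go.py 664 77.5 45 0.018
```

```text
clock: 4.13
position: [664.7, 76.7, 50.5]
ee_rot: [0.496, 0.505, -0.503, -0.495]
contact_force: [0.3, 0.3, 0.3]
gripper_width: 85.5
shift cm [0.08 0.55 0.07] turn [ 0.21 -0.02  0.04]
t 4.1333 pos [664.7  76.7  50.5] force [0.3 0.3 0.3] w 85.5 j [ 0.36  0.64 -0.1   0.   -0.83 -0.34]
axes x,y,z: [[-0.018, 1.0, 0.001], [0.004, 0.001, -1.0], [-1.0, -0.018, -0.004]]
```

```bash
python3 -m inch '[[1,0,0.3,0,0,0,0],[0,0,0.3,0,0,0,0],[0,0,0.3,0,0,0,0],[0,0,0.3,0,0,0,0],[0,0,0.3,0,0,0,0],[0,0,0.3,0,0,0,0],[0,0,0.3,0,0,0,0],[0,0,0.3,0,0,0,0],[0,0,0.3,0,0,0,0],[0,0,0.3,0,0,0,0],[0,0,0.3,0,0,0,0],[0,0,0.3,0,0,0,0]]';python3 go.py 664 77.5 45 0.018
```

```text
clock: 5.13
position: [663.4, 76.8, 45.4]
ee_rot: [-0.496, -0.504, 0.504, 0.496]
contact_force: [-0.7, 0.1, 2.7]
gripper_width: 15.2
shift cm [ 0.07  0.04 -0.06] turn [-0.01 -0.02 -0.  ]
t 5.1333 pos [663.4  76.8  45.4] force [-0.7  0.1  2.7] w 15.2 j [ 0.36  0.65 -0.1  -0.   -0.82 -0.34]
axes x,y,z: [[-0.018, 1.0, -0.0], [-0.0, -0.0, -1.0], [-1.0, -0.018, 0.0]]
```

```bash
python3 -m inch '[[0,0,-1,0,0,0,0],[0,0,-3,0,0,0,0],[0,0,-6,0,0,0,0],[0,0,-9,0,0,0,0],[0,0,-9.5,0,0,0,0],[0,0,-9.5,0,0,0,0],[0,0,-9.5,0,0,0,0]]';python3 go.py 475.5 -119.5 135 0.046
```

```text
clock: 5.72
position: [662.1, 76.6, 138.5]
ee_rot: [-0.495, -0.503, 0.505, 0.497]
contact_force: [-0.6, 0.9, -5.5]
gripper_width: 15.2
shift cm [-19.3    0.4   18.98] turn [-0.19 -1.69  0.03]
t 5.7167 pos [662.1  76.6 138.5] force [-0.6  0.9 -5.5] w 15.2 j [ 0.36  0.54 -0.02 -0.   -1.01 -0.34]
axes x,y,z: [[-0.017, 1.0, 0.0], [-0.003, 0.0, -1.0], [-1.0, -0.017, 0.003]]
```

Mass lifted (−5.5 N). Next I'll carry it over the tray.

```bash
python3 -m inch '[[0,-2,0,2,0,-1.7,0],[0,-5,0,5,0,-1.7,0],[0,-8,0,8,0,-1.7,0],[0,-11,0,11,0,-1.7,0],[0,-14,0,14,0,-1.7,0],[0,-17,0,17,0,-1.7,0],[0,-18.8,0.2,18.6,0,-1.7,0],[0,-19.3,0.4,18.9,0,-1.7,0],[0,-19.3,0.4,18.9,0,-1.7,0],[0,-19.3,0.4,18.9,0,-1.7,0],[0,-19.3,0.4,18.9,0,-1.7,0]]';python3 go.py 475.5 -119.5 69 0.046; python3 - <<'E'
from h import *
pic("top","t3",(280,200,420,300),5);pic("scene","s3",(190,130,350,260),4.5)
E
```

```text
clock: 6.63
position: [478.5, -119.0, 135.5]
ee_rot: [-0.488, -0.512, 0.512, 0.488]
contact_force: [0.0, -0.5, -5.4]
gripper_width: 15.2
shift cm [-0.03  6.65  0.29] turn [-0.04  0.1   0.  ]
t 6.6333 pos [ 478.5 -119.   135.5] force [ 0.  -0.5 -5.4] w 15.2 j [ 0.09  0.29 -0.47 -0.   -0.82 -0.04]
axes x,y,z: [[-0.048, 0.999, 0.0], [-0.001, 0.0, -1.0], [-0.999, -0.048, 0.001]]
```

View pics/s3.png

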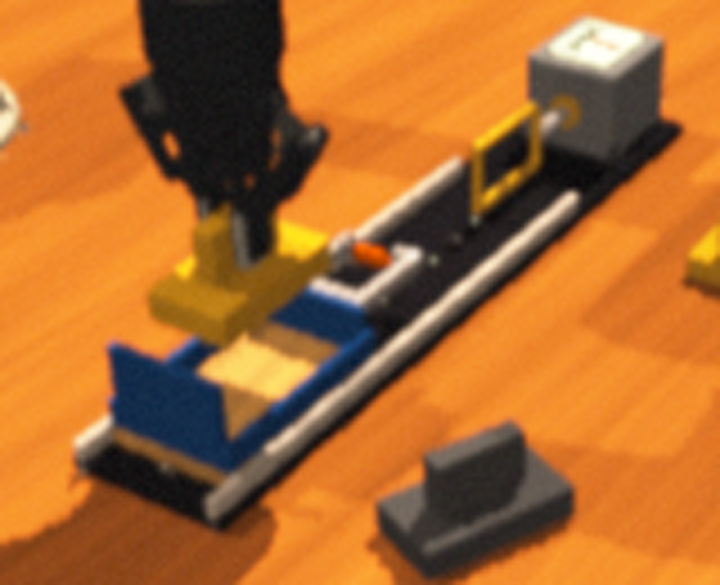

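View pics/t3.png

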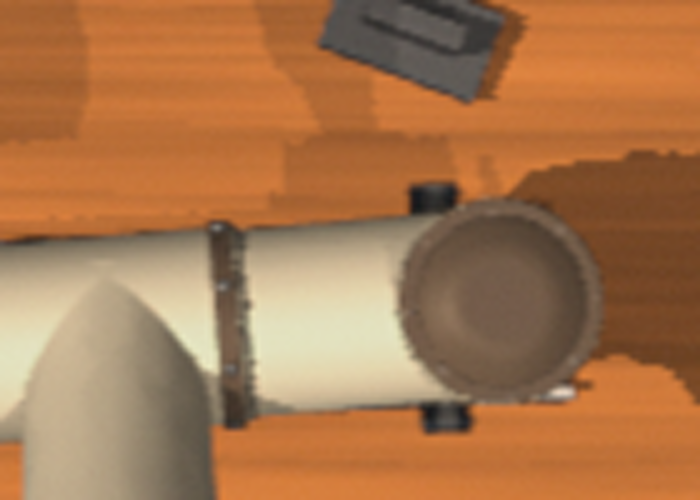

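```bash
python3 -m inch '[[0,0,1,0.3,0,0,0],[0,0,3,0.3,0,0,0],[0,0,4.5,0.3,0,0,0],[0,0,5,0.3,0,0,0],[0,0,5,0.3,0,0,0],[0,0,5,0.3,0,0,0]]';python3 go.py 475 -119.5 68 0.046; python3 - <<'E'
from h import *
pic("scene","s4",(190,160,310,260),6)
E
```

```text
clock: 7.23
position: [475.7, -119.3, 86.5]
ee_rot: [0.488, 0.512, -0.512, -0.488]
contact_force: [0.7, 0.8, -5.0]
gripper_width: 15.0
shift cm [-0.01  1.85  0.07] turn [ 0.02  0.14 -0.02]
t 7.2333 pos [ 475.7 -119.3   86.5] force [ 0.7  0.8 -5. ] w 15.0 j [ 0.09  0.35 -0.53  0.   -0.69 -0.04]
axes x,y,z: [[-0.048, 0.999, -0.0], [0.0, -0.0, -1.0], [-0.999, -0.048, -0.0]]
```

View pics/s4.png

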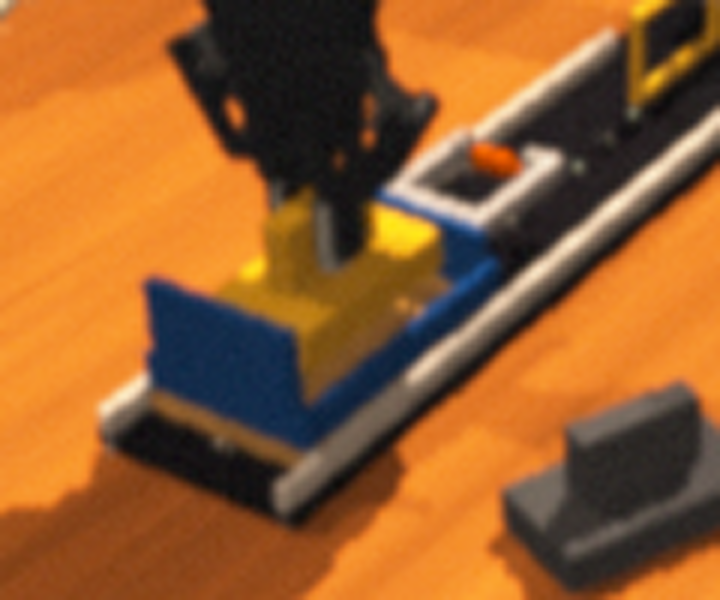

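```bash
python3 - <<'E'
from fit import *
im=cv2.resize(arm.get_image("scene")[:,:,::-1],None,fx=6,fy=6,interpolation=cv2.INTER_CUBIC)
SL=[box(-62,64,-39,39,12,30),box(-70,-62,-39,39,12,70),box(63,70,-45,45,12,46)]
for parts,p,z,c in((MASS,(475.7,-119.3,1.618),41,(255,0,255)),(SL,(475.3,-119.4,1.618),10,(255,255,0))):
  for P in parts:
    h=cv2.convexHull(((proj("scene",pose(P,*p,z))+.5)*6).astype(np.float32)).astype(np.int32); cv2.polylines(im,[h],True,c,1)
cv2.imwrite("pics/s5.png",im[160*6:260*6,190*6:310*6])
E
```

```text
(no output)
```

View pics/s5.png

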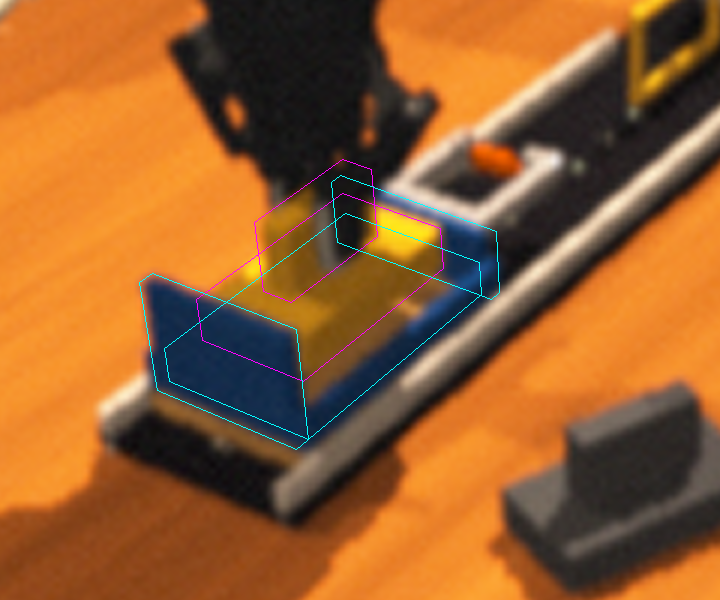

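```bash
python3 -m inch '[[0,0,0.5,0.1,0,0,0],[0,0,0.9,0.1,0,0,0],[0,0,1.2,0.1,0,0,0],[0,0,1.4,0.1,0,0,0],[0,0,1.5,0.1,0,0,0],[0,0,1.5,0.1,0,0,0]]';python3 go.py 475 -119.5 67.4 0.046; python3 - <<'E'
from h import *
pic("scene","s6",(190,160,310,260),6)
E
```

```text
clock: 7.83
position: [473.7, -119.8, 71.0]
ee_rot: [-0.488, -0.511, 0.512, 0.488]
contact_force: [0.8, 0.3, -4.1]
gripper_width: 14.8
shift cm [ 0.02  0.36 -0.13] turn [-0.04  0.07 -0.  ]
t 7.8333 pos [ 473.7 -119.8   71. ] force [ 0.8  0.3 -4.1] w 14.8 j [ 0.09  0.38 -0.55  0.   -0.65 -0.04]
axes x,y,z: [[-0.047, 0.999, -0.0], [-0.001, -0.0, -1.0], [-0.999, -0.047, 0.001]]
```

View pics/s6.png

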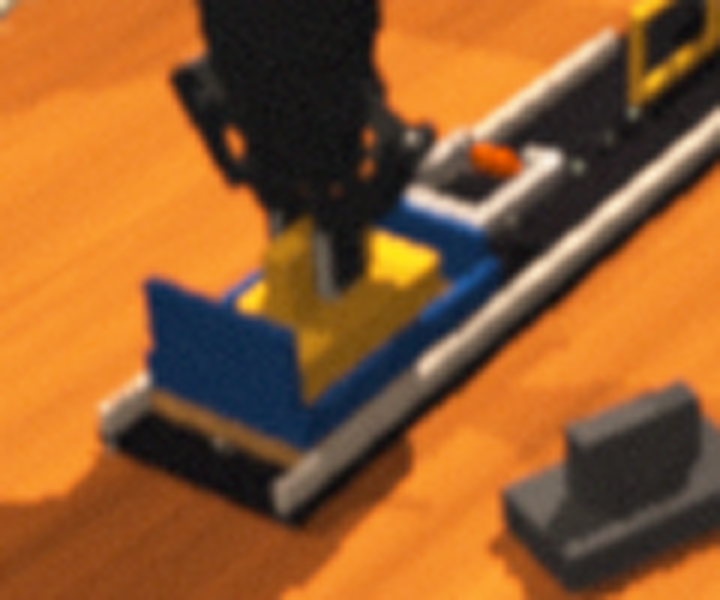

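```bash
python3 -m inch '[[0,0,0.1,-0.1,0,0,0],[0,0,0.2,-0.1,0,0,0],[0,0,0.3,-0.1,0,0,0],[0,0,0.3,-0.1,0,0,0],[0,0,0.3,-0.1,0,0,0]]'; python3 -m inch '[[0,0,0.05,0,0,0,0],[0,0,0.1,0,0,0,0],[0,0,0.1,0,0,0,0]]'
```

```text
clock: 8.3
position: [474.8, -119.7, 68.2]
ee_rot: [-0.488, -0.512, 0.512, 0.488]
contact_force: [0.3, -0.4, -5.3]
gripper_width: 15.0
clock: 8.55
position: [475.0, -119.7, 67.4]
ee_rot: [0.488, 0.512, -0.512, -0.488]
contact_force: [-0.1, 0.2, -4.0]
gripper_width: 15.1
```

```bash
python3 -m inch '[[0,0,0.1,0,0,0,0],[0,0,0.15,0,0,0,0],[0,0,0.15,0,0,0,0]]'; python3 - <<'E'
from h import *
pic("scene","s7",(190,160,310,260),6)
E
```

```text
clock: 8.8
position: [474.9, -119.6, 67.3]
ee_rot: [0.488, 0.512, -0.512, -0.488]
contact_force: [-4.6, 2.5, 7.4]
gripper_width: 15.3
```

View pics/s7.png

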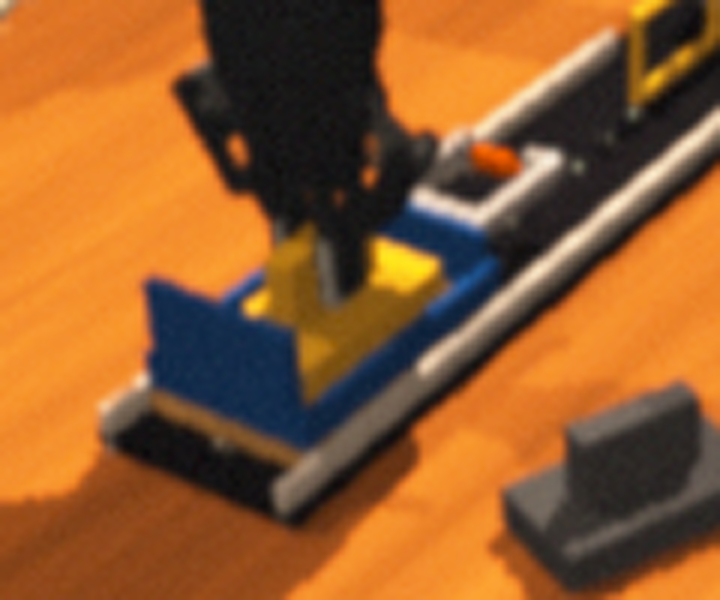

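Contact came at z = 67.3, the height expected for a flat seat (+7 N). I'll release and rise.

```bash
python3 -m inch '[[0.5,0,-0.1,0,0,0,0],[0.5,0,-0.1,0,0,0,0],[0.5,0,-0.1,0,0,0,0],[0.5,0,-0.1,0,0,0,0],[0.5,0,-0.1,0,0,0,0],[0.5,0,-0.1,0,0,0,0],[0.5,0,-1,0,0,0,0],[0.5,0,-3,0,0,0,0],[0.5,0,-7,0,0,0,0],[0.5,0,-11,0,0,0,0],[0.5,0,-12,0,0,0,0],[0.5,0,-12,0,0,0,0]]'; python3 go.py 481.5 -240 185 0.046
```

```text
clock: 9.85
position: [477.2, -119.7, 190.5]
ee_rot: [0.49, 0.514, -0.509, -0.485]
contact_force: [0.4, 0.6, -0.9]
gripper_width: 42.7
shift cm [-12.03   0.56   0.15] turn [ 0.56  0.11 -0.03]
t 9.85 pos [ 477.2 -119.7  190.5] force [ 0.4  0.6 -0.9] w 42.7 j [ 0.09  0.21 -0.41  0.   -0.94 -0.04]
axes x,y,z: [[-0.048, 0.999, -0.001], [0.01, -0.0, -1.0], [-0.999, -0.048, -0.01]]
```

```bash
python3 -m inch '[[0,-3,0,0.1,0,0,0],[0,-7,0,0.1,0,0,0],[0,-11,0,0.1,0,0,0],[0,-12,0,0.1,0,0,0],[0,-12,2,0.1,0,0,0],[0,-12,5,0.1,0,0,0],[0,-12,8,0.1,0,0,0],[0,-12,11,0.1,0,0,0],[0,-12,12.2,0.1,0,0,0],[0,-12,12.4,0.1,0,0,0],[0,-12,12.4,0.1,0,0,0],[0,-12,12.4,0.1,0,0,0]]'; python3 go.py 479.5 -206 62 0.046; python3 - <<'E'
from h import *
pic("scene","s8",(170,120,350,280),4.4)
pic("top","t8",(200,180,420,300),3.6)
E
```

```text
clock: 10.85
position: [480.1, -239.6, 62.4]
ee_rot: [0.488, 0.512, -0.512, -0.488]
contact_force: [-0.3, -0.6, 1.2]
gripper_width: 0.1
shift cm [ 3.36  0.04 -0.1 ] turn [ 0.05  0.1  -0.03]
t 10.85 pos [ 480.1 -239.6   62.4] force [-0.3 -0.6  1.2] w 0.1 j [-0.16  0.45 -0.44  0.   -0.68  0.21]
axes x,y,z: [[-0.048, 0.999, -0.0], [0.001, -0.0, -1.0], [-0.999, -0.048, -0.001]]
```

View pics/s8.png

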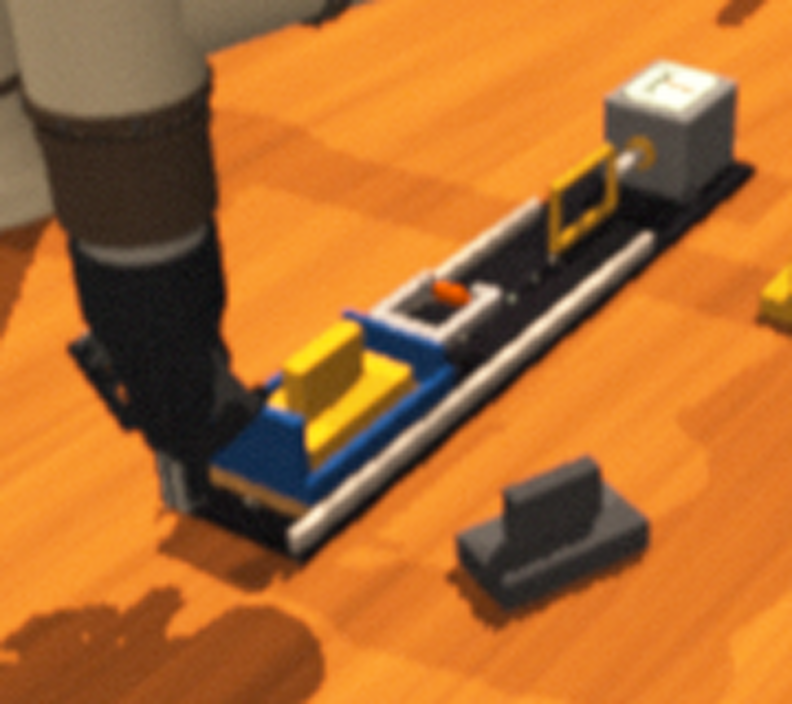

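View pics/t8.png

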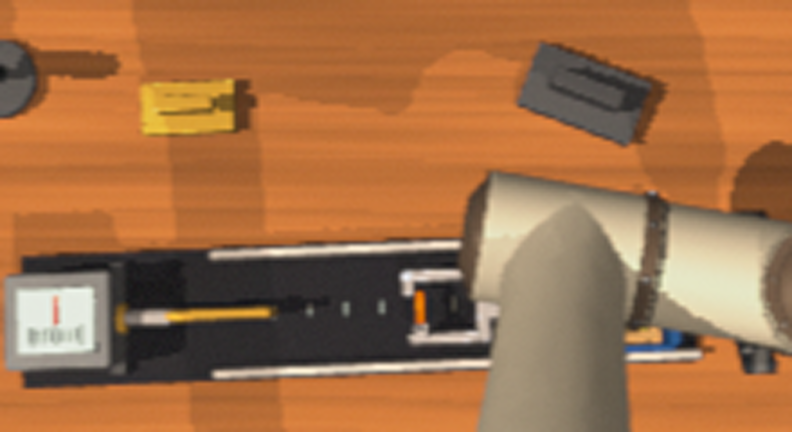

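The scene view shows the mass flat in the tray and released, with the closed fingers behind the push plate. Now the push.

```bash
python3 -m inch '[[0,1,0,0,0,0,0],[0,2,0,0,0,0,0],[0,2.6,0,0,0,0,0],[0,3.0,0,0,0,0,0],[0,3.3,0,0,0,0,0],[0,3.6,0,0,0,0,0],[0,3.8,0,0,0,0,0],[0,4.0,0,0,0,0,0],[0,4.2,0,0,0,0,0],[0,4.2,0,0,0,0,0]]'; python3 go.py 479.5 -206 62 0.046
```

```text
clock: 11.78
position: [477.7, -197.8, 61.8]
ee_rot: [-0.488, -0.512, 0.512, 0.488]
contact_force: [0.2, -1.9, -0.3]
gripper_width: 0.2
shift cm [-0.82 -0.02 -0.14] turn [ 0.02  0.07 -0.02]
t 11.7833 pos [ 477.7 -197.8   61.8] force [ 0.2 -1.9 -0.3] w 0.2 j [-0.08  0.43 -0.49  0.   -0.66  0.13]
axes x,y,z: [[-0.047, 0.999, -0.0], [0.0, -0.0, -1.0], [-0.999, -0.047, -0.0]]
```

```bash
python3 -m inch '[[0,0.4,0,0,0,0,0],[0,0.8,0,0,0,0,0],[0,1.3,0,0,0,0,0],[0,1.8,0,0,0,0,0],[0,2.3,0,0,0,0,0],[0,2.8,0,0,0,0,0],[0,3.3,0,0,0,0,0],[0,3.8,0,0,0,0,0],[0,4.3,0,0,0,0,0],[0,4.8,0,0,0,0,0],[0,5.3,0,0,0,0,0],[0,5.8,0,0,0,0,0],[0,6.3,0,0,0,0,0],[0,6.8,0,0,0,0,0],[0,7.3,0,0,0,0,0],[0,7.8,0,0,0,0,0],[0,8.3,0,0,0,0,0],[0,8.6,0,0,0,0,0],[0,9,0,0,0,0,0],[0,9,0,0,0,0,0]]'; python3 go.py 479.5 -206 62 0.046; python3 - <<'E'
from h import *
pic("scene","s9",(220,110,360,250),4.4)
pic("top","t9",(200,210,420,310),3.6)
E
```

```text
clock: 13.45
position: [473.2, -106.8, 61.7]
ee_rot: [0.488, 0.512, -0.512, -0.488]
contact_force: [1.3, 1.1, -0.3]
gripper_width: 0.1
shift cm [-9.94 -0.03 -0.16] turn [-0.    0.09  0.03]
t 13.45 pos [ 473.2 -106.8   61.7] force [ 1.3  1.1 -0.3] w 0.1 j [ 0.11  0.39 -0.56 -0.   -0.62 -0.06]
axes x,y,z: [[-0.048, 0.999, 0.001], [-0.0, 0.001, -1.0], [-0.999, -0.048, 0.0]]
```

View pics/s9.png

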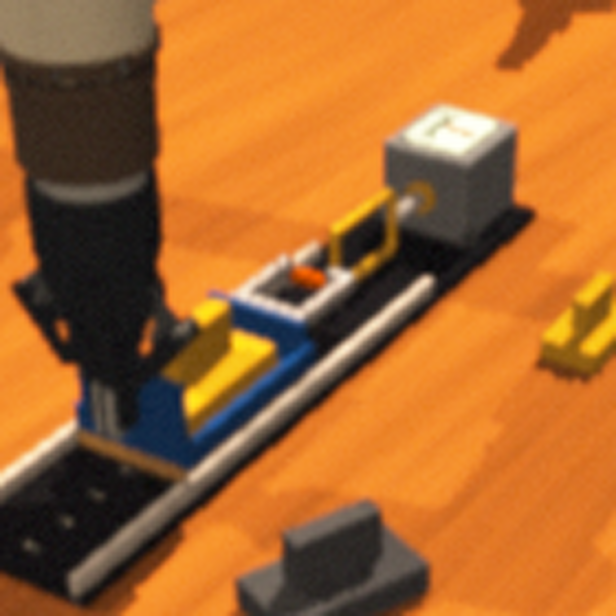

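View pics/t9.png

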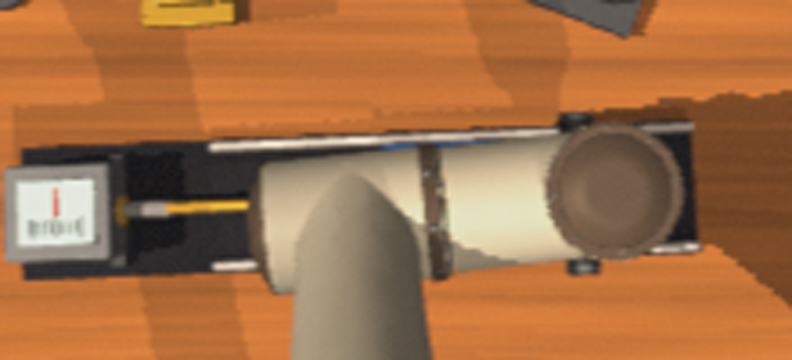

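The scene view shows the hook's mouth just short of the loop and the mass still in the tray. I'll go on more slowly.

```bash
python3 -m inch '[[0,0.2,0,0,0,0,0],[0,0.5,0,0,0,0,0],[0,0.8,0,0,0,0,0],[0,1.1,0,0,0,0,0],[0,1.4,0,0,0,0,0],[0,1.7,0,0,0,0,0],[0,2.0,0,0,0,0,0],[0,2.3,0,0,0,0,0],[0,2.6,0,0,0,0,0],[0,2.9,0,0,0,0,0],[0,3.2,0,0,0,0,0],[0,3.5,0,0,0,0,0],[0,3.8,0,0,0,0,0],[0,4,0,0,0,0,0],[0,4,0,0,0,0,0]]'; python3 - <<'E'
from h import *
pic("scene","s10",(250,120,350,210),6.5)
E
```

```text
clock: 14.8
position: [471.2, -67.7, 61.7]
ee_rot: [-0.488, -0.512, 0.512, 0.488]
contact_force: [0.1, -4.6, 0.2]
gripper_width: 0.1
```

View pics/s10.png

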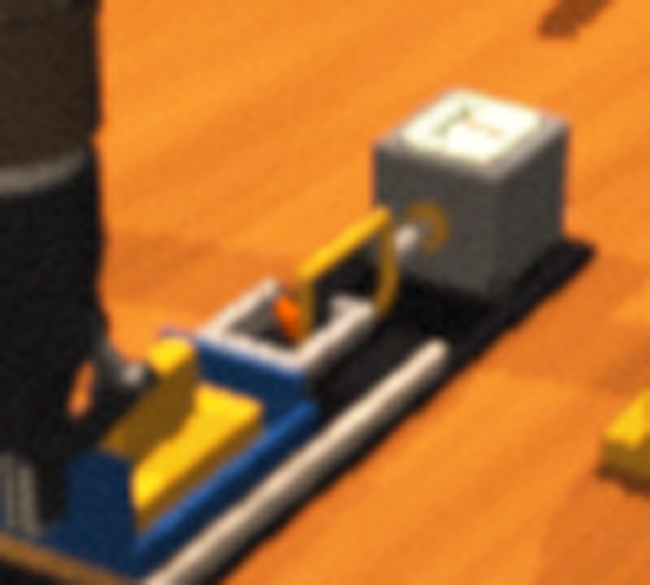

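The gate (crop (290,315)) is being swung open by the loop bar, so it lines up. I'll continue in small steps.

```bash
python3 -m inch '[[0,0.2,0,0,0,0,0],[0,0.4,0,0,0,0,0],[0,0.6,0,0,0,0,0],[0,0.8,0,0,0,0,0],[0,1.0,0,0,0,0,0],[0,1.2,0,0,0,0,0],[0,1.4,0,0,0,0,0],[0,1.6,0,0,0,0,0],[0,1.6,0,0,0,0,0]]'; python3 - <<'E'
from h import *
pic("scene","s11",(250,120,350,210),6.5)
E
```

```text
clock: 15.6
position: [470.7, -51.8, 61.7]
ee_rot: [-0.488, -0.512, 0.512, 0.488]
contact_force: [-0.1, -4.5, -0.7]
gripper_width: 0.1
```

View pics/s11.png

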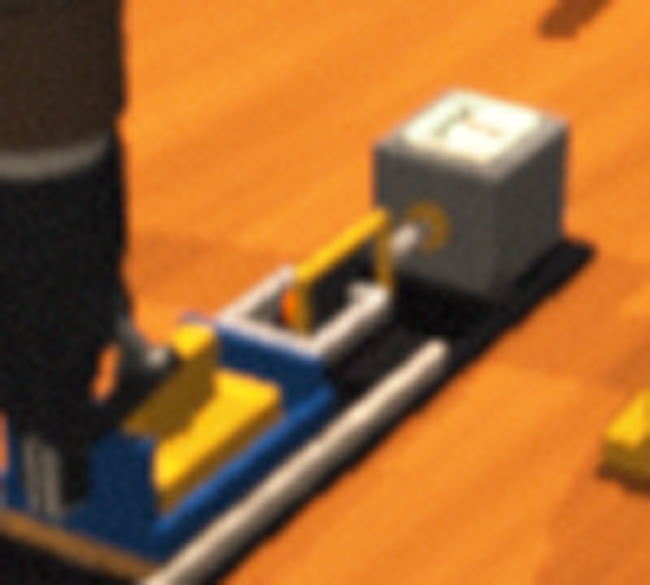

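```bash
python3 -m inch '[[0,0.15,0,0,0,0,0],[0,0.3,0,0,0,0,0],[0,0.45,0,0,0,0,0],[0,0.6,0,0,0,0,0],[0,0.6,0,0,0,0,0]]'; python3 - <<'E'
from h import *
pic("scene","s12",(250,120,350,210),6.5)
E
```

```text
clock: 16.07
position: [470.3, -45.6, 61.7]
ee_rot: [-0.488, -0.512, 0.512, 0.488]
contact_force: [-0.6, -2.8, -0.4]
gripper_width: -0.1
```

View pics/s12.png

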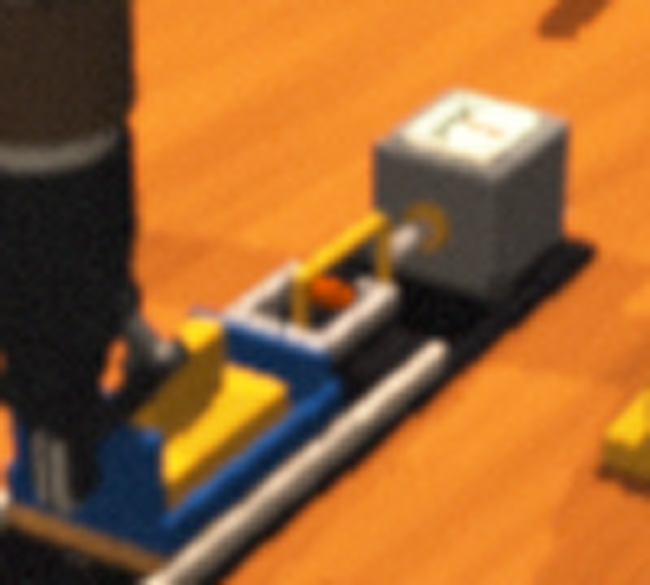

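The orange gate (crop (333,292)) has flicked shut on the gauge side of the bar. I'll back the arm off and check from both cameras.

```bash
python3 -m inch '[[0,-0.5,0,0,0,0,0],[0,-2,0,0,0,0,0],[0,-4,0,0,0,0,0],[0,-4,-3,0,0,0,0],[0,-4,-7,0,0,0,0],[0,-6,-11,0,0,0,0],[0,-10,-14,0,0,0,0],[0,-14,-14,0,0,0,0],[0,-18,-14,0,0,0,0],[0,-22,-14,0,0,0,0],[0,-26,-14,0,0,0,0],[0,-30,-14,0,0,0,0],[0,-34,-14,0,0,0,0],[0,-36,-14,0,0,0,0],[0,-36,-14,0,0,0,0],[0,-36,-14,0,0,0,0]]'; python3 - <<'E'
from h import *
pic("scene","s13",(210,110,360,250),4.2)
pic("top","t13",(170,180,410,310),3.3)
E
```

```text
clock: 17.45
position: [487.0, -406.2, 200.8]
ee_rot: [0.488, 0.511, -0.511, -0.489]
contact_force: [-0.1, 1.2, 0.1]
gripper_width: -0.1
```

View pics/s13.png

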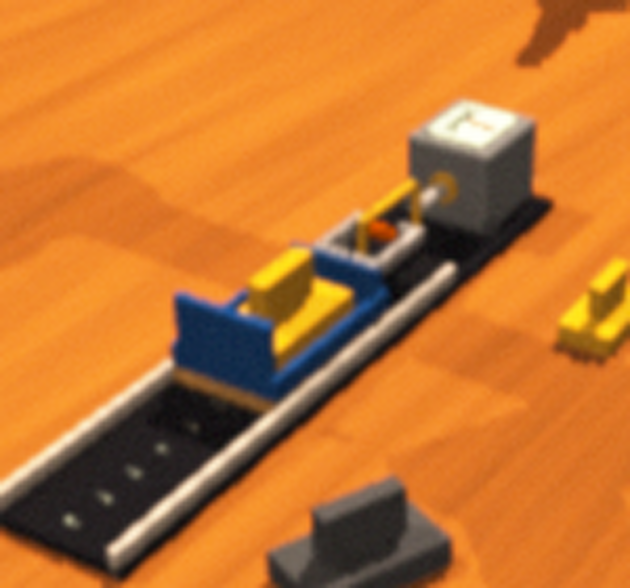

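View pics/t13.png

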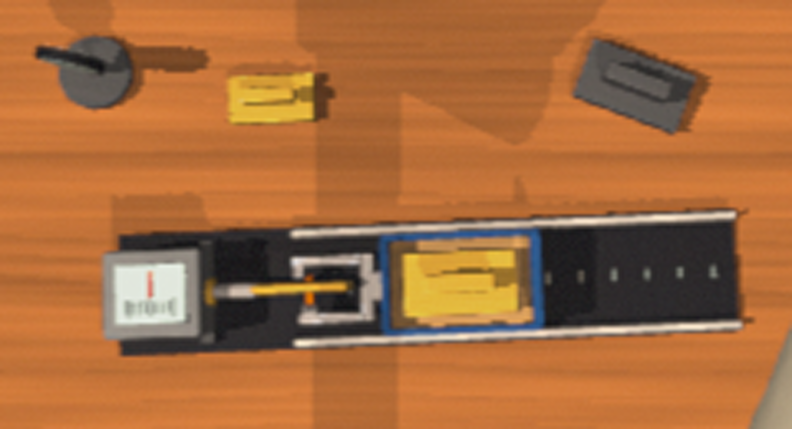

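The gate is shut across the mouth (top crop (308,290)) and the loop's near bar lies inside the throat at (348,286). The mass is flat in the tray at (460,285), and the arm is clear.

```bash
python3 -c "
from bench import arm
print(arm.job_done())"
```

```text
the job is handed in; nothing more can be done
None
```

The friction experiment is set up and handed in at about 17.5 s of the 56 s allowed; no verdict was reported.

- **Mass:** I gripped the largest of the three brass look-alikes by its fin and lowered it into the sled's tray. It touched down at the height expected for a flat seat, and I let go of it there. Before that, an overlay on the camera picture had shown the held mass a few mm lower at its rear than predicted. After release both cameras showed it lying flat.
- **Sled and hook:** I pushed the sled along its track with closed fingers, in small steps at the end. The gate swung open on the loop bar and then snapped shut.
- **Forces:** Readings at the end of each pushing step were at most about 5 N. That suggests the gauge stayed well short of its end stop, but I had no direct reading of its travel.

The last pictures show the gate shut with the bar inside the throat, the sled between its rails and the mass in the tray. The dark mass and the lens stand look unmoved. The notebook was outside the final crops, and the arm never went near it. The arm was clear of everything.

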